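# Shut and lock the hatch of the water-filter unit

## Task

Swing the half-open hatch of the water-filter unit down until it is fully shut, then turn its wing fastener clockwise (seen from above), keeping light downward pressure on it, until it drops into its locked detent and its round skirt is flush with the collar. Feel for the detent and do not force the wing. Leave the lemon, the tin and the glass beside the unit where they stand, and let go at the end.

Things in the scene. Friction and masses are not known exactly. Their poses are not given: they have to be found in the camera images.
- unit: Water-filter unit: fixed steel box on the worktop, 200 (x) x 180 (y) x 80 mm high, open on top, covered by the black hatch. Origin: centre of its underside; z up, its front (short outlet pipe) looks along its -x.
- hatch (a joint): Hinge of the black hatch (flat plate 196 x 176 x 10 mm, on the unit's far, +x rim): 0 = fully shut, grows as it opens upward (rad). Starts half open (0.45 to 0.75) and stays where it is left; closing takes roughly 3 to 8 N at half its length. Shut, its upper face is 90 mm above the worktop.
- hatch_hinge (a point): Point on the hatch's hinge axis, midway across, at the level of the hatch's lower face; the frame moves with the hatch: its -x runs along the hatch towards its free edge, z out of its outer face, y along the hinge axis.
- hatch_edge (a point): Middle of the hatch's free edge, on its outer face, 196 mm from the hinge axis.
- collar: Grey ring on the hatch's outer face round the wing's skirt: 76 mm outside, 64 mm inside, 13.5 mm high. Origin: on the wing's turning axis in the hatch's outer face, 98 mm from the hinge axis (over the unit's centre when shut); z out of the hatch. Hidden in it: a flat land with one straight channel 5 mm deep. More than 45 N between wing and collar (pressing, or twisting on after the drop) damages it.
- wing: Aluminium wing fastener in the collar: round skirt of 60 mm diameter, 5 mm thick, with an upright blade 54 mm long, 10 mm thick, 29 mm high above the skirt (grip it across its thickness). Origin on its turning axis; x along the blade, z out of the hatch. A hidden cross bar under the skirt rides on the collar's land. Turning takes about 0.1 N m.
- wing_skirt (a point): On the turning axis, in the upper face of the wing's skirt: 18.5 mm above the collar's origin while unlocked (5 mm proud of the collar), 13.5 mm when locked (flush). A seal holds it with about 3 N, so it does not fall by its own weight: at the locking angle a push of 4 to 10 N sends it 5 mm down, elsewhere the land stops it hard.
- wing_turn (a joint): Turn of the wing (rad): 0 = blade along the unit's x, grows clockwise seen from above, stop at 1.95. Starts at 0.15 to 0.3. The locking angle differs from unit to unit, anywhere from 1.05 to 1.65, and cannot be seen; the wing drops only within about 4 degrees either side of it.
- lemon: Yellow lemon, 83 x 58 x 58 mm, lying to the left (+y) of the unit. Origin: underside centre.
- tuna_tin: Flat round tin, 86 mm diameter, 40 mm high, to the right (-y) of the unit. Origin: underside centre.
- water_glass: Clear drinking glass, 81 mm diameter, 93 mm high, left of the unit and behind the lemon. Origin: underside centre.

How it is judged:
By the outcome, as a careful person would: the job done as asked, in the order asked, and still so for the second after the job is handed in, with the robot touching nothing.
It also fails if it takes over 54 s, if anything falls off the work surface, if the arm or the gripper's body presses on something with over 40 N, if the wrist force passes 120 N, or if a joint passes its speed limit or range.

## Robot

A 6-joint arm with a two-finger parallel gripper is mounted at the origin on a cart in front of the work surface, level with it; the furniture and walls round the work are solid. World frame = base frame: x ahead of the robot, y to its left, z up, the work surface at z = 0. Lengths are in m, angles in rad, forces in N, time in s.
With the tool pointing down it reaches from about 0.275 to 0.875 m from the base axis. Payload 12.5 kg.
Tool frame: the origin (TCP) lies at the very end of the fingers, on their centre line; the grasp point (between the pads) lies 19 mm behind it; z points along the fingers, y is the line along which they close (so a half turn about z gives the same grasp; the last joint's range is limited). The gripper opens to 85 mm and grips with 20 to 120 N. Pads are 22 mm wide; open, the fingers measure 114 mm over their backs; the gripper's body (76 mm by 85 mm) begins 54 mm behind the grasp point. The pads swing forward as they close: fully open they stand 13 mm farther back than shut.
Start: joints at [1.201, 0.351, 1.652, -0, 1.139, -0.085], TCP at [0.154, 0.528, 0.231] pointing down, gripper open.
Joint ranges: [-2.75, 2.75], [-0.79, 2.1], [0.01, 2.65], [-1.57, 4.71], [0.07, 3.14], [-2.87, 2.87]. Speed limits (rad/s): [2.22, 2.22, 2.79, 3.14, 3.14, 3.14].

## Interface

Orientations are given as a 3x3 rotation matrix whose columns are the frame's x, y, z axes.
In Python, from bench import manip gives the robot as it stands. Calls block until the motion is done:
- manip.move_ptp(position, orientation): joint-space move of the TCP to a pose.
- manip.move_l(position, attitude=None, max_speed=0.15): straight line of the TCP; attitude=None keeps the orientation; max_speed is the mean speed in m/s.
- manip.move_j(angles): joint-space move.
- manip.set_gripper(opening, effort=None): opening from 0.0 (shut) to 1.0 (fully open); effort is the grip in N (None keeps the last); returns when the fingers have stopped.
- manip.dwell(seconds).
- manip.inverse_kinematics(position, orientation): joint angles nearest the present ones, or None.
- manip.grab_frame(name): name is "scene" or "top" or "wrist"; returns (picture, depth): 480x640x3 uint8, red, green, blue; 480x640 float32, m along the optical axis (not along the pixel's ray), 0 where there is no reading.
- manip.get_calibration(name): a dict with "camera_matrix" (3x3 intrinsics, pixels), "k1" (the pictures are not rectified: a ray, as slopes to the right and down, at radius r is drawn at 1 + k1 r^2 times it, then the intrinsics apply), "R" (3x3) and "t" (3): a world point X has camera coordinates R X + t. Camera axes: x right, y down, z forward; pixel columns grow to the right and rows downward; lengths in m; the calibration is good to about 2 mm. A picture is of the moment at which its call begins: read the wrist's pose just before it. get_calibration takes no time and is no camera call; for the wrist camera it gives the pose at the moment of the call.
A pose or a line that the arm cannot do raises manip.Unreachable and nothing moves.
- manip.sign_off(): hands the job in; it is judged then, once.
Trained networks look in the newest picture that a camera, given by its name, has taken for a name from the list of things; names that differ only in an ending like _2 or _b are one class to them, and where a whole thing is asked for, a point or a joint stands for the part that bears it (a point fixed in the world has none). Each returns a list of dicts, best first, with "confidence" (0 to 1); they miss things now and then, are a little off and sometimes report something else, mostly with a low value. They report only what shows in the picture. A call takes as long as a camera call.
- manip.look_for(camera, name): "at" ([x, y, z] in m, in world coordinates, good to about 4 mm: the middle of the surface that is visible of it).
Readings, each from a call of its own:
- manip.current_time(): time.
- manip.current_qpos(): joint angles.
- manip.current_joint_vel(): joint speeds.
- manip.current_joint_torque(): joint torques, N m.
- manip.current_ee_pos(): TCP position.
- manip.current_tcp_rot(): TCP orientation.
- manip.current_force(): force on the tool from outside, world axes, zero at the start.
- manip.current_ft_torque(): the same for the moment, N m.
- manip.current_grip_width(): opening from 0.0 (shut) to 1.0 (fully open).
- manip.current_grip_force(): force on a finger pad.
Only numpy, scipy, OpenCV 4.12 (cv2) and the standard library are available. Lean on these libraries where they do the work, as an engineer would, in place of code of your own. Each camera call takes 0.05 s, during which the arm holds its last target. There are 200 camera calls.

## Working session

There is one attempt and no reset: what is moved stays moved. The work goes in short steps, each a Python script; the robot and the scene stay as the last script left them, time stands still between calls to the robot, and variables do not carry over. Pictures are saved under pics/ and viewed, at most 10 in all, crops included, and the job is handed in when it is done.

```bash
mkdir -p pics; ls; python3 - <<'E'
from bench import manip as m
import cv2, numpy as np
ims=[]
for c in ("scene","top"):
    p,d=m.grab_frame(c); np.save(f"pics/{c}_d.npy",d); cv2.imwrite(f"pics/{c}0.png",p[:,:,::-1])
    for n in ("unit","hatch","hatch_hinge","hatch_edge","collar","wing","wing_skirt","lemon","tuna_tin","water_glass"):
        print(c,n,[(np.round(r["at"],3).tolist(),round(r["confidence"],2)) for r in m.look_for(c,n)[:2]])
print(m.current_time(), m.current_tcp_rot().round(3).tolist())
E
```

```text
pics
scene unit [([0.509, -0.078, 0.055], 0.67), ([0.554, -0.063, 0.173], 0.54)]
scene hatch [([0.522, -0.078, 0.173], 0.95), ([0.537, -0.256, 0.034], 0.73)]
scene hatch_hinge [([0.526, -0.079, 0.177], 0.6)]
scene hatch_edge [([0.519, -0.074, 0.175], 0.89)]
scene collar [([0.542, -0.061, 0.179], 0.75)]
scene wing [([0.556, -0.063, 0.174], 0.73), ([0.551, 0.09, 0.076], 0.34)]
scene wing_skirt [([0.554, -0.063, 0.17], 0.66)]
scene lemon []
scene tuna_tin [([0.538, -0.252, 0.032], 0.6)]
scene water_glass [([0.548, 0.088, 0.074], 0.81)]
top unit [([0.504, -0.068, 0.143], 0.85)]
top hatch [([0.53, -0.057, 0.165], 0.88)]
top hatch_hinge [([0.526, -0.063, 0.166], 0.94)]
top hatch_edge []
top collar [([0.548, -0.062, 0.168], 0.79)]
top wing [([0.553, -0.059, 0.173], 0.72)]
top wing_skirt [([0.551, -0.059, 0.172], 0.65)]
top lemon [([0.455, 0.082, 0.051], 0.92)]
top tuna_tin [([0.547, -0.239, 0.039], 0.71)]
top water_glass [([0.567, 0.099, 0.054], 0.71), ([0.546, -0.061, 0.166], 0.2)]
1.1 [[-0.96, 0.281, -0.0], [0.281, 0.96, -0.0], [0.0, -0.0, -1.0]]
```

View pics/scene0.png

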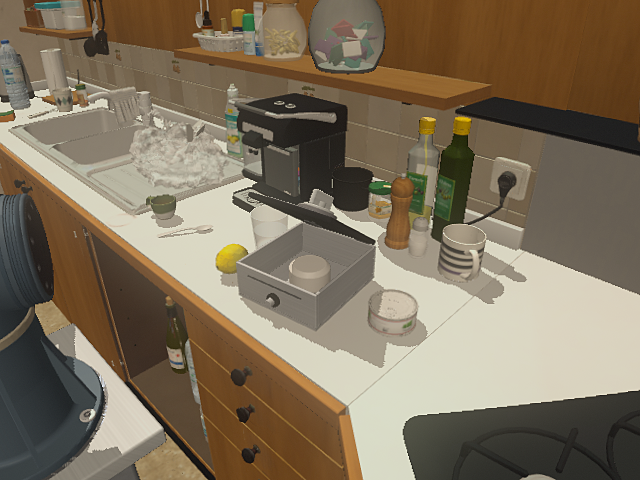

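View pics/top0.png

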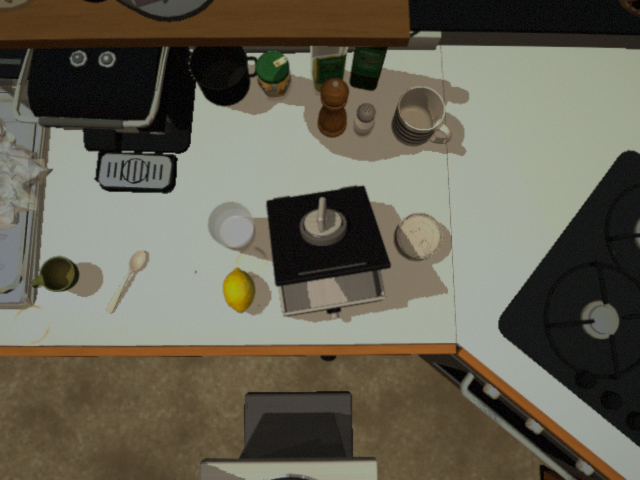

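Scene: unit at about (305,270), the hatch above it half open with its free edge towards the robot. In the top view the hatch spans (268–388, 187–282) with the wing at (322,220), the lemon at (238,290), the glass at (232,226) and the tin at (418,237). The unit is yawed slightly. Next I fit the hatch plane and outline from depth.

```bash
cat > h.py <<'E'
import numpy as np, cv2
def cloud(cal,d):
    K=np.array(cal["camera_matrix"],float); v,u=np.indices(d.shape)
    uv=np.stack([u,v],-1).reshape(-1,1,2).astype(float)
    s=cv2.undistortPoints(uv,K,np.array([cal["k1"],0,0,0.]))[:,0]
    P=np.c_[s,np.ones(len(s))]*d.reshape(-1,1)
    return ((P-np.array(cal["t"]))@np.array(cal["R"])).reshape(*d.shape,3)
E
python3 - <<'E'
from bench import manip as m
from h import *
d=np.load("pics/top_d.npy"); p=cv2.imread("pics/top0.png")
W=cloud(m.get_calibration("top"),d)
reg=np.zeros(d.shape,bool); reg[180:290,260:395]=True
H=reg&(p.max(2)<75)&(W[...,2]>0.085)&(d>0)
P=W[H]
for _ in range(4):
    c=P.mean(0); n=np.linalg.svd(P-c,full_matrices=False)[2][2]; n*=np.sign(n[2]); P=P[abs((P-c)@n)<0.006]
print(len(P),"n",n.round(3),"theta",np.arccos(n[2]),"yaw?",np.arctan2(n[1],n[0]))
y=np.cross(n,[1,0,0]); 
ex=np.cross([0,1,0],n); ex/=np.linalg.norm(ex); ey=np.cross(n,ex)
q=np.c_[(P-c)@ex,(P-c)@ey].astype(np.float32)
r=cv2.minAreaRect(q); print("rect",r)
for b in cv2.boxPoints(r): print((c+b[0]*ex+b[1]*ey).round(4))
# wing: points above the plane
h=(W-c)@n
M=reg&(h>0.008)&(h<0.08)&(d>0)&(W[...,2]>.1)
B=M&(h>0.026); Q=W[B]; print("blade",B.sum(),Q.mean(0).round(4),h[B].max())
qb=np.c_[(Q-c)@ex,(Q-c)@ey].astype(np.float32); print(cv2.minAreaRect(qb))
C=M&(h<0.022); Q=W[C]; qb=np.c_[(Q-c)@ex,(Q-c)@ey].astype(np.float32); r=cv2.minAreaRect(qb); print("collar",C.sum(),r,(c+r[0][0]*ex+r[0][1]*ey).round(4))
# unit box: steel walls top
U=W[(W[...,2]>0.07)&(W[...,2]<0.09)&(abs(W[...,0]-.45)<.2)&(abs(W[...,1]+.06)<.125)&(d>0)]
print("rim",len(U)); rr=cv2.minAreaRect(U[:,:2].astype(np.float32)); print(rr, cv2.boxPoints(rr).round(4).tolist())
E
```

```text
7852 n [0.584 0.092 0.807] theta 0.6324186841828793 yaw? 0.15608548608496994
rect ((0.01608574390411377, 0.001134231686592102), (0.20048312842845917, 0.17450515925884247), 7.403411865234375)
[0.4501 0.0108 0.2056]
[ 0.4776 -0.1616  0.2053]
[ 0.6373 -0.1358  0.0868]
[0.6097 0.0365 0.0871]
blade 255 [ 0.5612 -0.0589  0.1838] 0.04994814101840402
((0.013466039672493935, 0.0016082553192973137), (0.01759210228919983, 0.05375976860523224), 89.87208557128906)
collar 978 ((0.013646256178617477, 0.002043064683675766), (0.0742226094007492, 0.0744796097278595), 0.4647008776664734) [ 0.5417 -0.0616  0.1476]
rim 704
((0.5184617638587952, -0.047885678708553314), (0.20618046820163727, 0.21428188681602478), 9.166816711425781) [[0.39959999918937683, 0.04149999842047691], [0.43380001187324524, -0.17010000348091125], [0.6373000144958496, -0.1371999979019165], [0.6032000184059143, 0.07429999858140945]]
```

```bash
cat >> h.py <<'E'
psi=0.157; HX=np.array([.614,-.050,.081])
ux=np.array([np.cos(psi),np.sin(psi),0]); C=HX-.098*ux; C[2]=0
def down(yaw_y):
    y=np.array([np.cos(yaw_y),np.sin(yaw_y),0]); z=np.array([0,0,-1.]); return np.c_[np.cross(y,z),y,z]
def face(th,s,h=0):
    n=np.sin(th)*ux+[0,0,np.cos(th)]; a=-np.cos(th)*ux+[0,0,np.sin(th)]
    return HX+(0.010+h)*n+s*a
E
python3 - <<'E'
from bench import manip as m
from h import *
R=down(psi+np.pi/2)
s=.165
p=face(.632,s)
m.set_gripper(0)
m.move_ptp([p[0],p[1],.30],R); print(m.current_time(),m.current_qpos().round(2))
m.move_l(p+[0,0,.02],max_speed=.2)
f0=np.array(m.current_force()); print("f0",f0.round(1))
done=False
for th in list(np.arange(.66,.10,-.07))+list(np.arange(.10,-.05,-.012)):
    m.move_l(face(th,s),max_speed=.12); f=np.array(m.current_force())-f0
    print(round(th,3),f.round(1),m.current_ee_pos().round(4),round(m.current_time(),2))
    if np.linalg.norm(f)>14: break
m.move_l(m.current_ee_pos()+[0,0,.09],max_speed=.25)
p,d=m.grab_frame("top"); cv2.imwrite("pics/t1.png",p[:,:,::-1]); np.save("pics/t1.npy",d)
print(m.current_time())
E
```

```text
4.3083 [-0.24  0.18  1.7   0.    1.26 -1.96]
f0 [-1.4 -0.9  0.3]
0.66 [0.8 1.1 0.8] [ 0.4915 -0.0694  0.1907] 5.22
0.59 [1.5 1.5 0.1] [ 0.4839 -0.0706  0.1816] 5.47
0.52 [ 0.8  0.1 -1. ] [ 0.4774 -0.0716  0.1719] 5.72
0.45 [ 1.   1.7 -0.6] [ 0.4714 -0.0725  0.1618] 5.97
0.38 [0.8 1.2 0.3] [ 0.4662 -0.0733  0.1515] 6.22
0.31 [ 1.3  0.4 -0.1] [ 0.4617 -0.074   0.1409] 6.47
0.24 [1.4 1.3 1. ] [ 0.4579 -0.0746  0.13  ] 6.72
0.17 [ 1.7  1.1 -0.1] [ 0.4549 -0.0751  0.1188] 6.97
0.1 [ 1.3  0.5 -0.7] [ 0.4527 -0.0755  0.1075] 7.22
0.088 [ 0.6  1.7 -0.9] [ 0.4527 -0.0756  0.1058] 7.47
0.076 [ 0.8  1.  -0.1] [ 0.4522 -0.0756  0.1035] 7.72
0.064 [1.5 0.3 0.2] [ 0.4519 -0.0756  0.1014] 7.97
0.052 [ 1.3  0.8 -0.5] [ 0.4517 -0.0757  0.0994] 8.22
0.04 [ 0.9  0.2 -0.3] [ 0.4515 -0.0757  0.0975] 8.47
0.028 [1.7 2.3 0.8] [ 0.4513 -0.0757  0.0955] 8.72
0.016 [0.8 0.4 0.3] [ 0.4511 -0.0758  0.0935] 8.97
0.004 [ 2.   0.5 -0. ] [ 0.451  -0.0758  0.0915] 9.22
-0.008 [-2.1  2.5 13.6] [ 0.4512 -0.0759  0.0904] 9.47
10.0333
```

View pics/t1.png

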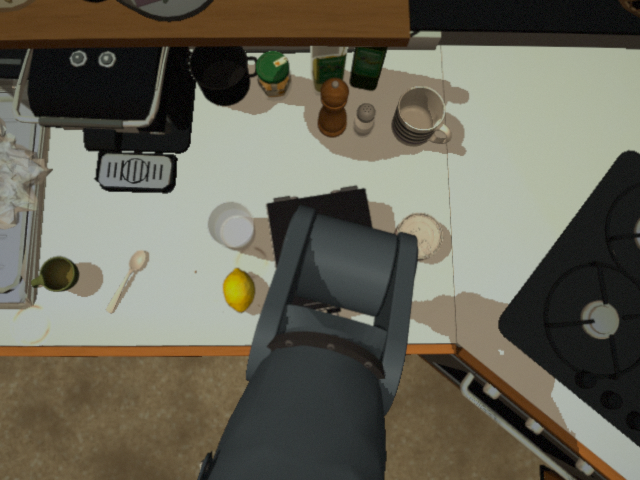

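```bash
python3 - <<'E'
from bench import manip as m
from h import *
m.move_l([C[0],C[1],.30],max_speed=.3)   # wrist look from above
cal=m.get_calibration("wrist"); p,d=m.grab_frame("wrist"); cv2.imwrite("pics/w1.png",p[:,:,::-1])
W=cloud(cal,d)
reg=(np.hypot(W[...,0]-C[0],W[...,1]-C[1])<.05)&(d>0)
z=W[...,2]
print("hatch z",np.median(z[(np.hypot(W[...,0]-C[0],W[...,1]-C[1])<.085)&(d>0)&(z<.096)&(z>.07)]))
B=reg&(z>.118)&(z<.16); K=reg&(z>.097)&(z<.114)
for M in (B,K):
    Q=W[M]; r=cv2.minAreaRect(Q[:,:2].astype(np.float32)); print(M.sum(),r,np.percentile(Q[:,2],[5,50,95]).round(4),Q.mean(0).round(4))
Q=W[B][:,:2]; v=np.linalg.svd(Q-Q.mean(0),full_matrices=False)[2][0]; print("blade yaw",np.arctan(v[1]/v[0]),"C",C, m.current_time())
print([ (r["at"],r["confidence"]) for n in("wing","collar") for r in m.look_for("wrist",n)[:1]])
E
```

```text
hatch z 0.08977833539027612
728 ((0.5203352570533752, -0.06660375744104385), (0.0533762164413929, 0.018454793840646744), 8.324514389038086) [0.1199 0.136  0.138 ] [ 0.5184 -0.0673  0.1334]
3254 ((0.5202935338020325, -0.06686293333768845), (0.07493437081575394, 0.07492571324110031), 52.824554443359375) [0.1016 0.1076 0.1093] [ 0.5179 -0.0674  0.1061]
blade yaw -0.03994213988755358 C [ 0.51720532 -0.06532287  0.        ] 10.6917
[([0.5117, -0.0658, 0.1131], 0.84), ([0.5119, -0.0666, 0.1091], 0.76)]
```

View pics/w1.png

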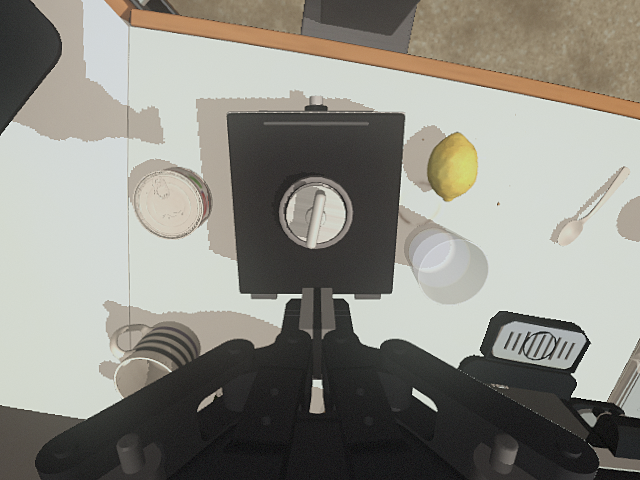

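Hatch is shut (its face is at z≈0.090). The wing's axis is at pixel (316,213), world (0.519,-0.0666), and the blade's turn is about 0.2. Next: grip.

```bash
python3 - <<'E'
from bench import manip as m
from h import *
A=np.array([.5193,-.0667]); yaw=psi-.205+np.pi/2
m.set_gripper(.5,25)
m.move_l([*A,.17],down(yaw),max_speed=.25)
m.move_l([*A,.1135],max_speed=.12)
f0=np.mean([m.current_force() for _ in range(3)],0); print("before",f0.round(1))
m.set_gripper(0,25)
f=np.array(m.current_force()); print("after",f.round(1),np.array(m.current_ft_torque()).round(2),"width",m.current_grip_width()*85,m.current_grip_force(),m.current_ee_pos().round(4),m.current_time())
for k in range(6):
    if m.current_force()[2]-f0[2]>6: break
    p=m.current_ee_pos() if k==0 else p
    p=np.array(p)-[0,0,.0005]; m.move_l(p,max_speed=.05)
    print(k,np.array(m.current_force()).round(1),m.current_ee_pos().round(4),round(m.current_time(),2))
E
```

```text
before [-0.3 -0.9  0.2]
after [-0.5  5.3  6.4] [0.89 0.11 0.09] width 9.415118539099616 27.797330617904663 [ 0.5198 -0.0663  0.1143] 12.95
```

```bash
cat > turn.py <<'E'
from bench import manip as m
from h import *
m.set_gripper(0,40)
F=lambda: np.mean([m.current_force() for _ in range(3)],0)-[-.3,-.9,.2]
cmd=np.array([.5193,-.0662,.1135]); turn=.205; zref=None; T=11.
def go(): m.move_l(cmd,down(psi-turn+np.pi/2),max_speed=.02)
i=0; drop=False
while turn<1.75 and m.current_time()<46:
    f=F()
    for _ in range(14):                       # restore the pressure without turning
        if f[2]>T-2.5: break
        cmd[2]-=.0004; go(); f=F()
        if zref is not None and m.current_ee_pos()[2]<zref-.003: drop=True
    if f[2]>T+3: cmd[2]-=.00006*(T-f[2])*-1
    cmd[:2]+=np.clip(.00004*f[:2],-.0003,.0003)
    z=m.current_ee_pos()[2]
    if zref is None: zref=z
    q=m.current_ft_torque()[2]; i+=1
    print(round(turn,3),"yaw",round(psi+np.pi/2-np.arctan2(*m.current_tcp_rot()[[1,0],[1,1]]),3),f.round(1),"tz",round(q,2),"z",round(z*1e3,2),"t",round(m.current_time(),2))
    if drop or z<zref-.003 or np.linalg.norm(f)>28 or abs(q)>.9: break
    turn+=.05 if turn>.95 else .12; go()
print("drop",drop)
E
python3 turn.py
```

```text
0.205 yaw 0.205 [-2.2  2.2 10. ] tz 0.06 z 114.24 t 13.42
0.325 yaw 0.326 [-1.4  2.8  9.2] tz -0.15 z 114.27 t 13.68
0.445 yaw 0.446 [-1.9  2.4  9.8] tz -0.12 z 114.28 t 13.95
0.565 yaw 0.566 [-1.2  2.7 10. ] tz -0.11 z 114.25 t 14.22
0.685 yaw 0.685 [-1.7  2.4 12.3] tz -0.12 z 114.17 t 14.73
0.805 yaw 0.806 [-1.5  1.5 12.1] tz -0.11 z 114.17 t 15.0
0.925 yaw 0.926 [-1.1  1.6 11.7] tz -0.1 z 114.13 t 15.27
1.045 yaw 1.045 [ 2.3 -0.2 12.3] tz -0.2 z 109.2 t 18.28
drop True
```

The wing dropped 4.9 mm at a turn of about 1.05. Next: release, back off and check.

```bash
python3 - <<'E'
from bench import manip as m
from h import *
p=m.current_ee_pos(); m.move_l(p,max_speed=.02)
m.set_gripper(.5)
m.move_l(p+[0,0,.06],max_speed=.12)
R=down(psi+np.pi/2); m.move_l([.519,-.067,.30],R,max_speed=.2)
cal=m.get_calibration("wrist"); p,d=m.grab_frame("wrist"); cv2.imwrite("pics/w2.png",p[:,:,::-1])
W=cloud(cal,d); z=W[...,2]; r=np.hypot(W[...,0]-.5195,W[...,1]+.0666); ok=d>0
for n,M in (("skirt",(r<.028)&(z<.115)),("collar",(r>.033)&(r<.037)&(z>.097)),("hatch",(r>.045)&(r<.08)&(z>.07)),("bladetop",(r<.02)&(z>.125))):
    print(n,(M&ok).sum(),np.median(z[M&ok]).round(4))
print(m.current_force().round(1),m.current_time())
E
```

```text
skirt 1653 0.1033
collar 2623 0.3416
hatch 37465 0.3669
bladetop 7566 0.3818
[-0.1  0.1 -0.2] 20.8417
```

View pics/w2.png

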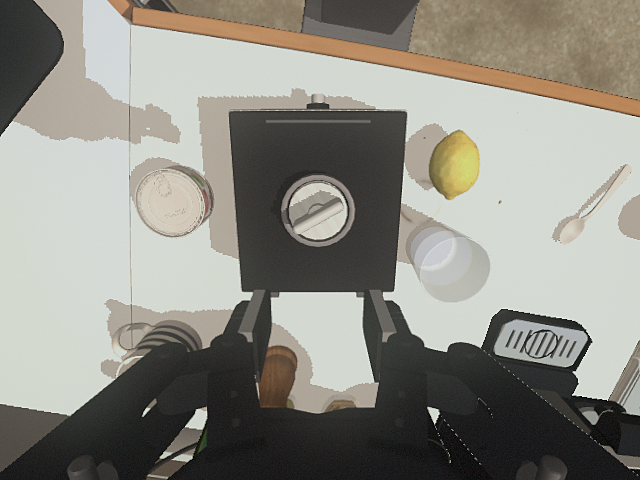

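The skirt is at z=0.1033, flush with the collar at 0.1035. The wing (317,211) is turned about 60°, the hatch is shut, and the lemon, tin and glass have not moved.

```bash
python3 -c "
from bench import manip as m
print(m.sign_off())"
```

```text
the job is handed in; nothing more can be done
None
```

The hatch is shut and the wing is locked: it dropped 4.9 mm at a turn of about 1.05 rad, its skirt is flush with the collar, the lemon, tin and glass are untouched, and the gripper has let go, all within about 21 s.

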